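# Draw out the organiser tray with the pull hook

### The job

Pick up the pull hook, catch its upturned tip in the finger hole of the wider organiser's tray and draw that tray out all or nearly all of the way, without the gripper or arm touching the organisers. Then unhook, leave the tray out and set the hook down on the bare desk, clear of the organisers and not dropped. Leave the narrow tray shut and the other things where they are.

Things in the scene. Friction and masses are not known exactly. Their poses are not given: they have to be found in the camera images.
- wide_unit: the wide desk-top organiser: a pale wooden sleeve 130 mm deep (its x), 160 mm wide (its y), 86 mm high, with one sliding tray (plywood front, black inside). Differs from the narrow one in width only. Fixed to the desk. Origin: centre of its underside, on the desk; its open front faces its -x, 65 mm from the origin. The two stand side by side, in either order, each turned a little.
- narrow_unit: the narrow desk-top organiser: a pale wooden sleeve 130 mm deep (its x), 110 mm wide (its y), 86 mm high, with one sliding tray (plywood front, black inside). Differs from the wide one in width only. Fixed to the desk. Origin: centre of its underside, on the desk; its open front faces its -x, 65 mm from the origin. The two stand side by side, in either order, each turned a little.
- wide_tray (a joint): how far the wide tray is out, m: 0 closed, 0.10 at its end stop. Slides with about 1.5 N of friction and stays where it is left. Its upright front panel is 8 mm thick and 70 mm high, flush with the organiser's front while the tray is in.
- narrow_tray (a joint): how far the narrow tray is out, m: 0 closed, 0.10 at its end stop. Slides with about 1.5 N of friction and stays where it is left. Its upright front panel is 8 mm thick and 70 mm high, flush with the organiser's front while the tray is in.
- wide_hole (a point): centre of the finger hole in the wide tray's front, on its outer face, 38 mm above the desk, half-way across; moves with the tray. Round, 36 mm across. 22 mm of front remain above the hole, and the roof inside is 24 mm above its edge. x points into the organiser (the tray comes out along -x), z up. Behind the front the tray is empty for 40 mm; its floor is 26 mm below this point.
- hook: the pull hook, 80 g, loose: dark wooden handle bar 90 mm long (its x), 22 mm wide (y), 24 mm high (z), lying flat on the desk; from its front end (+x) a 6 mm steel rod runs on along x at mid-height and ends in a short upturned tip. Its origin is the centre of the handle's underside.
- hook_grip (a point): centre of the hook's wooden handle, half-way up (12 mm above its underside) and the place to grip it, across its 22 mm width. x along the rod towards the tip, z up (the way the tip points).
- hook_bend (a point): the bend at the end of the hook's steel rod: on the rod's axis, 115 mm ahead (+x) of the handle's centre. From here the 6 mm tip points up (+z); its end is 18 mm above this point, the rod's underside 3 mm below it. Same axes as hook_grip.
- masking_tape: bystander: roll of masking tape, 103 mm across, 25 mm high, lying on the desk to the left; origin centre of its underside
- earbud_case: bystander: small white earphone case, 45x55x22 mm, on the desk near its right edge; origin centre of its underside
- sticky_block: bystander: block of sticky notes, 51x51x14 mm, lying on top of the wide organiser; origin centre of its underside
- tape_roll: bystander: small roll of tape, 58 mm across, 12 mm high, lying on top of the narrow organiser; origin centre of its underside

How it is judged:
On the way, in this order (a step that is already met when the one before it is completed fails the run):
1. the hook, its tip behind the wide tray's front, is drawing the tray out (value of joint wide_tray above 0.02 m and x of hook_bend in the frame of wide_hole between 0.006 and 0.05 m and distance between hook_bend and wide_hole below 0.05 m and contact force between hook and wide_unit above 0.3 N), for 0.1 s.
2. the wide tray is out by at least 80 of its 100 mm (value of joint wide_tray above 0.08 m), for 0.2 s.
At the end, for the whole second after the job is handed in: The wide tray stands out by at least 80 of its 100 mm, the narrow tray is shut (within 8 mm), and the hook lies released and at rest on the desk itself (handle centre under 22 mm and bend under 30 mm above it), touching neither organiser (value of joint wide_tray above 0.08 m and value of joint narrow_tray below 0.008 m and height (world z) of hook_grip below 0.022 m and height (world z) of hook_bend below 0.03 m and linear speed of hook below 0.02 m/s and angular speed of hook below 0.2 rad/s and contact force between hook and wide_unit below 0.05 N and contact force between hook and narrow_unit below 0.05 N and contact force between hook and the fingers below 0.05 N).
It fails at once if the gripper or the arm pushes on an organiser or its tray (over 2 N) (contact force between any of wide_unit, narrow_unit and the fingers above 2 N or contact force between any of wide_unit, narrow_unit and the arm above 2 N).
It fails at once if the narrow tray is pulled out by more than 15 mm (value of joint narrow_tray above 0.015 m).
It fails at once if the hook is let fall (free of the fingers and faster than 0.7 m/s, a drop of about 25 mm or more) (contact force between hook and the fingers below 0.05 N and linear speed of hook above 0.7 m/s).
It fails at once if a bystander (masking tape, earphone case, sticky notes, tape roll) is shifted by more than 30 mm (distance of any of masking_tape, earbud_case, sticky_block, tape_roll from where it was at the start of the episode above 0.03 m).
It also fails if it takes over 51 s, if anything falls off the work surface, if the arm or the gripper's body presses on something with over 40 N, if the wrist force passes 120 N, or if a joint passes its speed limit or range.

### The arm

A 6-joint arm with a two-finger parallel gripper is mounted at the origin on a cart in front of the work surface, level with it; the furniture and walls round the work are solid. World frame = base frame: x ahead of the robot, y to its left, z up, the work surface at z = 0. Lengths are in m, angles in rad, forces in N, time in s.
With the tool pointing down it reaches from about 0.375 to 0.975 m from the base axis. Payload 3.8 kg.
Tool frame: the origin (TCP) lies between the finger pads; the fingertips stand 17 mm ahead of it and the grasp point (between the pads) lies 2 mm behind it; z points along the fingers, y is the line along which they close (so a half turn about z gives the same grasp; the last joint's range is limited). The gripper opens to 85 mm and grips with 20 to 120 N. Pads are 22 mm wide; open, the fingers measure 114 mm over their backs; the gripper's body (76 mm by 85 mm) begins 54 mm behind the grasp point. The pads swing forward as they close: fully open they stand 13 mm farther back than shut.
Start: joints at [-1.361, 0.264, 1.604, -0, 1.274, -0.037], TCP at [0.165, -0.655, 0.248] pointing down, gripper open.
Joint ranges: [-2.63, 2.63], [-0.94, 2.18], [0.31, 2.57], [-1.31, 4.45], [0, 2.66], [-2.55, 2.55]. Speed limits (rad/s): [2.57, 2.57, 3.14, 3.14, 3.14, 3.14].

### API

Orientations are given as a rotation vector (axis times angle).
In Python, from workcell import bot gives the robot as it stands.
- The arm moves only by the tool play_rows, never from a script. Its argument "steps" is one flat list of numbers, 4 for each row, row after row: the shift along the tool's x, y, z in m, then the turn about the tool's z in rad. A call has 1 to 10 rows; each row is the pose to reach, as a shift and turn from the pose commanded when the call began, along the tool's axes at that moment; what a row does not reach only later rows make up. A row lasts 1/8 s, in which the tool goes at most 62.5 mm and 10.7 degrees, less where a joint would pass 70% of its speed; a pose out of reach is approached as far as the arm can. A call with a gripper value outside its range is refused whole. "jaw" is the closure in counts, from 0 (fully open) to 255 (shut), set as the call begins (left out, the last holds). The fingers move at their own pace and stop on an object; "grip_force" is the grip in N (left out, the last holds). Time passes only in rows, so rows that repeat a pose let the fingers close. It gives the time, the measured TCP pose, the force, the opening and the grip force at its end, in the units of the state.
- bot.read_state(): the state, without advancing time (a new reading comes with each control period).
- bot.read_camera(name): name is "scene" or "top" or "wrist"; returns a dict with "pixels" (420x560x3 uint8, blue, green, red), "mtx" (3x3 intrinsics, pixels), "R" (3x3) and "t" (3): a world point X has camera coordinates R X + t. Camera axes: x right, y down, z forward; pixel columns grow to the right and rows downward; lengths in m; the calibration is good to about 2 mm. A picture is of the moment at which its call begins. There is no depth.
- bot.finish_job(): hands the job in; it is judged then, once.
The state is a dict: "time": time; "q": joint angles; "joint_vel": joint speeds; "joint_torque": joint torques, N m; "tool_pos": TCP position; "tcp_rot": TCP orientation; "wrist_force": force on the tool from outside, world axes, zero at the start; "torque": the same for the moment, N m; "width": opening from 0.0 (shut) to 1.0 (fully open); "grip_force": force on a finger pad.
Only numpy, scipy, OpenCV 4.12 (cv2) and the standard library are available. Lean on these libraries where they do the work, as an engineer would, in place of code of your own. Each camera call takes 0.05 s, during which the arm holds its last target. There are 200 camera calls.

## Working session

There is one attempt and no reset: what is moved stays moved. The work goes in short steps, Python scripts to look and compute and a tool call to move; the robot and the scene stay as the last step left them, time stands still between calls to the robot, and variables do not carry over. Pictures are saved under pics/ and viewed, at most 13 in all, crops included, and the job is handed in when it is done.

Besides the shell and the picture viewer there is one more tool, called after ">>>" as name(argument=value, ...), one argument or row to a line, values as JSON. play_rows: Moves the arm, as the interface text tells. Its arguments: {"type":"object","properties":{"steps":{"type":"array"},"jaw":{"type":"number"},"grip_force":{"type":"number"}},"required":["steps"]}

```bash
mkdir -p pics; cat > h.py <<'E'
import numpy as np, cv2
from workcell import bot
def cam(n):
    c=bot.read_camera(n); c={k:np.array(v) for k,v in c.items()}; return c
def ray(c,uv,z):
    d=c['R'].T@np.linalg.solve(c['mtx'],np.array([uv[0],uv[1],1.])); o=-c['R'].T@c['t']
    return o+d*(z-o[2])/d[2]
def proj(c,X):
    p=c['mtx']@(c['R']@np.array(X)+c['t']); return p[:2]/p[2]
E
python3 - <<'E'
from h import *
import pickle
for n in ("top","scene"):
    c=cam(n); pickle.dump(c,open(n+'.pkl','wb')); cv2.imwrite(f'pics/{n}0.png',c['pixels'])
    print(n,-c['R'].T@c['t'],c['mtx'][0])
print(bot.read_state())
E
```

```text
top [ 0.37391347 -0.03194772  1.40881583] [533.28353218   0.         284.58232364]
scene [-0.46291402  0.32037426  0.74403447] [443.91688507   0.         276.5842289 ]
{'time': 0.1, 'q': array([-1.36087777e+00,  2.64694290e-01,  1.60523555e+00,  9.43228534e-06,
        1.27369671e+00, -3.68869680e-02]), 'joint_vel': array([ 8.88652004e-05, -2.99939684e-03, -3.31675494e-03, -2.97064689e-04,
       -9.65290355e-04,  8.29001888e-05]), 'joint_torque': array([ 1.14238007e-04, -5.16707861e+01, -3.68589163e+01, -6.09844847e-05,
        6.27948437e-03,  2.45924689e-06]), 'tool_pos': array([ 0.16478742, -0.6539344 ,  0.2470764 ]), 'tcp_rot': array([-3.11569140e+00, -3.86444177e-01,  2.61780883e-04]), 'wrist_force': array([ 0.41909269,  0.45592017, -0.01136003]), 'torque': array([-0.00492025,  0.01917358, -0.02401069]), 'grip_force': 0.0, 'width': 1.0017371199920704}
```

View pics/top0.png

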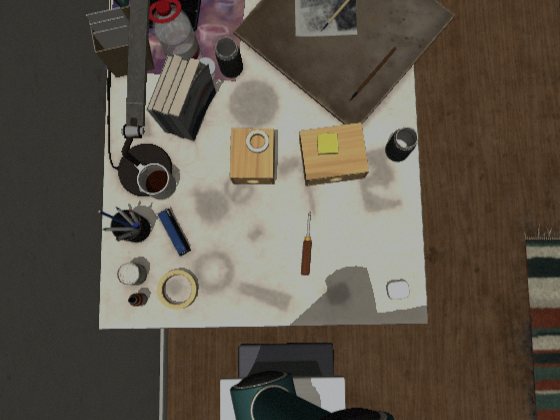

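View pics/scene0.png

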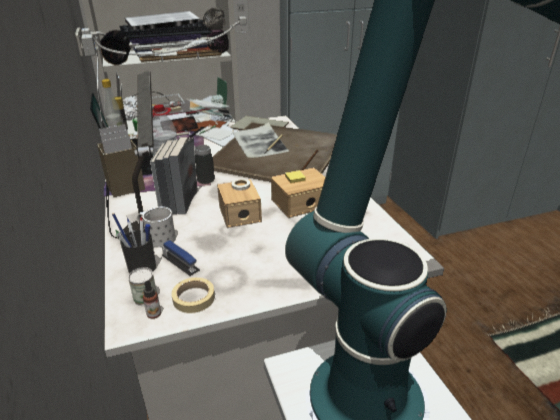

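The top view shows the narrow organiser at about (253,155), the wide one at (335,153) and the hook with its handle at (306,255) and tip at (309,213). The scene view shows both front holes. Next I'll measure these from colour masks.

```bash
python3 - <<'E'
from h import *
import pickle
c=pickle.load(open('top.pkl','rb')); im=c['pixels']
hsv=cv2.cvtColor(im,cv2.COLOR_BGR2HSV)
cv2.imwrite('pics/crop1.png',cv2.resize(im[110:290,220:380],None,fx=3.3,fy=3.3,interpolation=cv2.INTER_CUBIC))
# handle
m=((hsv[...,1]>110)&(hsv[...,2]<150)).astype(np.uint8); m[:, :290]=0;m[:,325:]=0;m[:200]=0;m[290:]=0
n,l,s,ce=cv2.connectedComponentsWithStats(m); i=1+np.argmax(s[1:,4]); print('handle',s[i],ce[i])
pts=np.argwhere(l==i)[:,::-1].astype(float)
w=np.array([ray(c,p,0.024)[:2] for p in pts]); r=cv2.minAreaRect(w.astype(np.float32)); print(r, cv2.boxPoints(r))
# units
for nm,x0,x1 in(('wide',290,380),('narrow',222,285)):
    m=((hsv[...,1]>70)&(hsv[...,2]>110)).astype(np.uint8); m[:,:x0]=0;m[:,x1:]=0;m[:115]=0;m[195:]=0
    m=cv2.morphologyEx(m,cv2.MORPH_CLOSE,np.ones((5,5)));n,l,s,ce=cv2.connectedComponentsWithStats(m); i=1+np.argmax(s[1:,4])
    w=np.array([ray(c,p,0.086)[:2] for p in np.argwhere(l==i)[:,::-1].astype(float)])
    r=cv2.minAreaRect(w.astype(np.float32)); print(nm,s[i],r,cv2.boxPoints(r).round(3).tolist())
print(ray(c,(309.5,212),.012))
E
```

```text
handle [302 237   9  38 261] [306.04980843 256.9348659 ]
((0.45881009101867676, -0.06746689230203629), (0.01971639133989811, 0.0959179699420929), 84.44252014160156) [[ 0.41012183 -0.07263419]
 [ 0.50558895 -0.08192331]
 [ 0.5074984  -0.06229959]
 [ 0.41203123 -0.05301048]]
wide [ 300  122   69   64 3198] ((0.7136974334716797, -0.1431889533996582), (0.1453620344400406, 0.15983185172080994), 6.565783977508545) [[0.6320000290870667, -0.07199999690055847], [0.6510000228881836, -0.23100000619888306], [0.7950000166893005, -0.21400000154972076], [0.7770000100135803, -0.054999999701976776]]
narrow [ 230  128   44   55 2120] ((0.7143002152442932, 0.06754391640424728), (0.10893860459327698, 0.14176875352859497), 87.50566864013672) [[0.640999972820282, 0.01600000075995922], [0.7829999923706055, 0.009999999776482582], [0.7870000004768372, 0.11900000274181366], [0.6460000276565552, 0.125]]
[ 0.57441584 -0.07948637  0.012     ]
```

View pics/crop1.png

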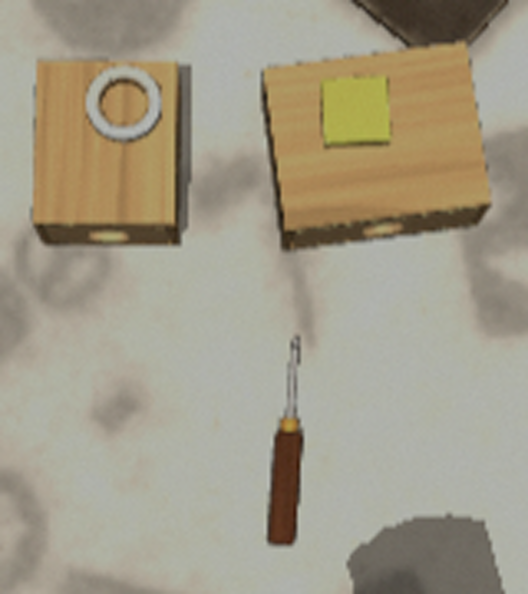

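The crop shows the two organisers' top faces, the rod tip at crop (295,338) and the handle running from (290,430) to (282,545). The handle measures 96x20 mm including the ferrule. The rod tip lies 115 mm ahead of the handle centre, so the hook checks out. The wide unit's back edge measures 160 mm, yaw is about +0.114, and the hole is at about (0.657,-0.149,0.038).

```bash
cat >> h.py <<'E'
from scipy.spatial.transform import Rotation as Ro
def go(p,yaw):
    "tool shift and turn to world TCP p, tool x-axis along yaw (mod pi)"
    s=bot.read_state(); R=Ro.from_rotvec(s['tcp_rot']).as_matrix(); d=R.T@(np.array(p)-s['tool_pos'])
    cy=np.arctan2(R[1,0],R[0,0]); t=-(yaw-cy)
    t=(t+np.pi/2)%np.pi-np.pi/2
    print('shift',d.round(4),'turn',round(t,4),'| yaw now',round(cy,4),'q6',s['q'][5].round(3),'z ax',R[:,2].round(4))
E
python3 -c "
from h import *
go((.459,-.0675,.15),-.097)
go((.459,-.0675,.15),-.097+np.pi)"
```

```text
shift [ 0.4286 -0.4966  0.0981] turn 0.3438 | yaw now 0.2468 q6 -0.037 z ax [-4.e-04  2.e-03 -1.e+00]
shift [ 0.4286 -0.4966  0.0981] turn 0.3438 | yaw now 0.2468 q6 -0.037 z ax [-4.e-04  2.e-03 -1.e+00]
```

>>> play_rows(
  steps=[0.04, -0.045, 0.01, 0.03, 0.08, -0.09, 0.02, 0.07, 0.12, -0.135, 0.03, 0.1, 0.16, -0.18, 0.04, 0.14, 0.2, -0.23, 0.05, 0.17, 0.24, -0.28, 0.06, 0.2, 0.28, -0.325, 0.07, 0.24, 0.32, -0.37, 0.075, 0.28, 0.36, -0.415, 0.08, 0.31, 0.4, -0.46, 0.09, 0.34],
  jaw=0,
  grip_force=70,
)

```text
time: 1.35
tool_pos: [0.4412, -0.1089, 0.1584]
tcp_rot: [3.138, -0.148, 0.002]
wrist_force: [1.1, -0.4, 1.0]
width: 1.002
grip_force: 0.0
```

>>> play_rows(
  steps=[0.015, -0.045, 0.005, 0, 0.015, -0.045, 0.005, 0, 0.015, -0.045, 0.005, 0],
)

```text
time: 1.72
tool_pos: [0.4591, -0.0674, 0.153]
tcp_rot: [3.138, -0.145, -0.002]
wrist_force: [-0.3, -0.3, -0.2]
width: 0.993
grip_force: 0.0
```

```bash
python3 -c "
from h import *
go((.459,-.0675,.15),-.097)
c=cam('wrist');cv2.imwrite('pics/w1.png',c['pixels'])
for P in [(.459,-.0675,.024),(.573,-.0786,.012),(.657,-.149,.038)]: print(proj(c,P))
"
```

```text
shift [-0.0001  0.0001  0.003 ] turn 0.0049 | yaw now -0.0921 q6 1.464 z ax [-1.e-03 -3.e-04 -1.e+00]
[280.82431434 208.04293921]
[281.85661784  34.2678338 ]
[ 405.92923199 -169.39423279]
```

View pics/w1.png

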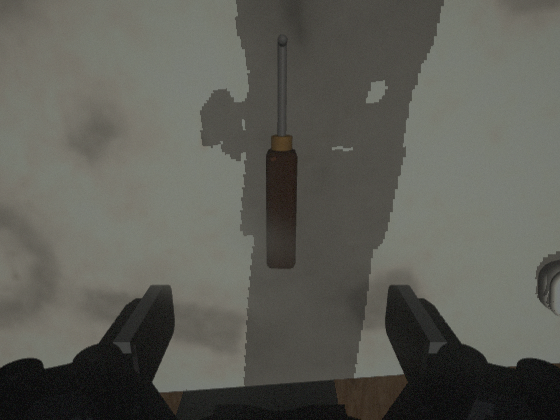

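The wrist view shows the handle centred at (281,209) and the tip at (282,40), which matches the prediction (281,208). I'll descend and grip.

>>> play_rows(
  steps=[0, 0, 0.03, 0.005, 0, 0, 0.06, 0.005, 0, 0, 0.09, 0.005, 0, 0, 0.11, 0.005, 0, 0, 0.125, 0.005, 0, 0, 0.133, 0.005, 0, 0, 0.133, 0.005],
)

```text
time: 2.65
tool_pos: [0.4593, -0.0677, 0.0201]
tcp_rot: [-3.138, 0.155, 0.001]
wrist_force: [0.3, 0.5, -0.1]
width: 1.002
grip_force: 0.0
```

>>> play_rows(
  steps=[0, 0, 0, 0, 0, 0, 0, 0, 0, 0, 0, 0, 0, 0, 0, 0, 0, 0, 0, 0, 0, 0, 0, 0, 0, 0, 0, 0, 0, 0, 0, 0],
  jaw=255,
  grip_force=70,
)

```text
time: 3.65
tool_pos: [0.4602, -0.0674, 0.0209]
tcp_rot: [3.138, -0.154, 0.002]
wrist_force: [-2.1, 0.1, 5.6]
width: 0.239
grip_force: 69.9
```

```bash
python3 -c "
from h import *
s=bot.read_state();print(s['time'],s['tool_pos'],s['width'],s['grip_force'],s['wrist_force'])
go((.459,-.0675,.12),-.097)"
```

```text
3.65 [ 0.46023114 -0.06743504  0.02093519] 0.23863337985058442 69.88878965377808 [-2.10913069  0.11412825  5.60480319]
shift [-0.0011  0.0002 -0.0991] turn -0.0011 | yaw now -0.0981 q6 1.47 z ax [ 1.2e-03 -2.0e-04 -1.0e+00]
```

Gripped; a 20 mm opening matches the handle. Now I'll lift and go to the standoff in front of the hole.

>>> play_rows(
  steps=[0, 0, -0.01, 0, 0, 0, -0.03, 0, 0, 0, -0.05, 0],
)

```text
time: 4.03
tool_pos: [0.4588, -0.0672, 0.0706]
tcp_rot: [-3.138, 0.154, 0.002]
wrist_force: [-0.1, 0.0, -2.2]
width: 0.241
grip_force: 69.2
```

```bash
python3 -c "
from h import *
go((.498,-.167,.07),.114)"
```

```text
shift [0.0488 0.0955 0.0005] turn -0.2122 | yaw now -0.0982 q6 1.47 z ax [-1.4e-03  3.0e-04 -1.0e+00]
```

>>> play_rows(
  steps=[0.01, 0.024, 0, -0.05, 0.02, 0.048, 0, -0.1, 0.035, 0.072, 0, -0.16, 0.049, 0.0955, 0, -0.212, 0.049, 0.0955, 0, -0.212, 0.049, 0.0955, 0, -0.212],
)

```text
time: 4.78
tool_pos: [0.498, -0.1666, 0.0699]
tcp_rot: [-3.136, -0.177, 0.002]
wrist_force: [-0.3, -0.0, -1.2]
width: 0.237
grip_force: 69.1
```

```bash
python3 -c "
from h import *
import pickle
c=cam('wrist');cv2.imwrite('pics/w2.png',c['pixels']);pickle.dump(c,open('w2.pkl','wb'))
d=np.array([.9935,.114,0])
s=bot.read_state();T=s['tool_pos'];print(T,-c['R'].T@c['t'])
print('bend',proj(c,T+.115*d-[0,0,.009]),'hole',proj(c,(.657,-.149,.038)))
n=np.array([-.114,.9935,0]);F=np.array([.657,-.149,0])
for h in (0,.086):
  for y in (-.08,.08): print('corner',h,y,proj(c,F+n*y+[0,0,h]))
go((.498,-.167,.07),.114)
t=cam('top');cv2.imwrite('pics/t2.png',cv2.resize(t['pixels'][110:290,220:380],None,fx=3.3,fy=3.3,interpolation=cv2.INTER_CUBIC))
"
```

```text
[ 0.49791283 -0.16632922  0.06986484] [ 0.57825527 -0.15671033  0.1944309 ]
bend [281.37609203 -26.18241609] hole [ 283.97746762 -162.50798047]
corner 0 -0.08 [ 469.97116677 -106.04834587]
corner 0 0.08 [  96.69492442 -105.05440696]
corner 0.086 -0.08 [ 669.78067919 -311.5244295 ]
corner 0.086 0.08 [ -95.57098664 -308.52215145]
shift [ 0.      0.0007 -0.0001] turn -0.0005 | yaw now 0.1135 q6 1.087 z ax [-1.6e-03  9.0e-04 -1.0e+00]
```

View pics/w2.png

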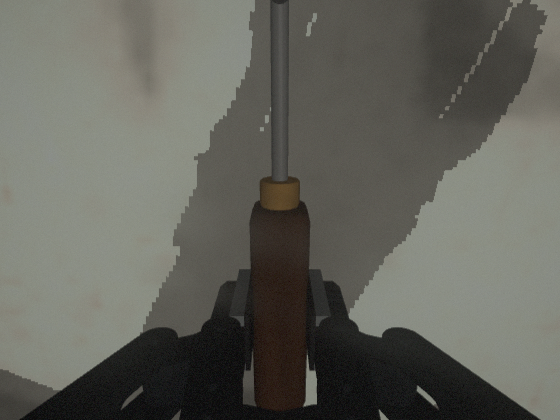

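The wrist view shows the hook straight along column 280, with the bend near row 0 against a prediction of -26, so it may be pitched or shifted. I'll check with the top view.

```bash
python3 -c "
from h import *
import pickle
c=pickle.load(open('w2.pkl','rb'))
d=np.array([.9935,.114,0]);T=np.array([.4979,-.1663,.0699])
print(c['mtx'].round(1).tolist())
for a,z in((.045,.003),(.045,-.009),(.07,-.009),(.115,-.009),(.115,.009),(.112,.009),(.110,.009)): print(a,z,proj(c,T+a*d+[0,0,z]).round(1))
for u in (-1,1): print(proj(c,T+.08*d-[0,0,.009]+u*.003*np.array([-.114,.99,0])))
g=cv2.cvtColor(c['pixels'],cv2.COLOR_BGR2GRAY); 
for r in (40,100,160): print(r,g[r,266:296].tolist())
print(g[0:14,280].tolist())
s=cam('scene');cv2.imwrite('pics/s2.png',cv2.resize(s['pixels'][150:270,200:380],None,fx=4,fy=4,interpolation=cv2.INTER_CUBIC))
print('scene',((proj(s,T+.115*d+[0,0,-.009])-[200,150])*4),(proj(s,(.657,-.149,.038))-[200,150])*4)
a=cv2.imread('pics/t2.png');b=cv2.imread('pics/s2.png');h=min(a.shape[0],b.shape[0])
k=np.zeros((594,800,3),np.uint8);k[:480,:720]=b;cv2.imwrite('pics/s2.png',k[:480,:720])
"
```

```text
[[371.3, 0.0, 279.4], [0.0, 371.3, 213.7], [0.0, 0.0, 1.0]]
0.045 0.003 [281.3 200.2]
0.045 -0.009 [281.2 191.1]
0.07 -0.009 [281.3 122. ]
0.115 -0.009 [281.3 -26.2]
0.115 0.009 [281.5 -46.1]
0.112 0.009 [281.5 -33. ]
0.11 0.009 [281.5 -24.4]
[290.00637068  91.95445834]
[272.50961157  91.98712196]
40 [88, 89, 86, 89, 72, 55, 60, 66, 67, 70, 70, 74, 82, 85, 83, 82, 81, 73, 74, 73, 66, 64, 66, 88, 87, 87, 90, 87, 88, 86]
100 [88, 90, 90, 86, 86, 56, 59, 66, 69, 69, 70, 74, 76, 83, 85, 87, 81, 74, 73, 72, 69, 61, 68, 88, 87, 87, 89, 87, 85, 88]
160 [85, 86, 90, 88, 89, 75, 58, 58, 64, 71, 70, 73, 77, 80, 81, 83, 78, 74, 73, 75, 64, 61, 90, 92, 88, 92, 89, 88, 89, 87]
[44, 40, 47, 45, 76, 85, 83, 86, 81, 84, 85, 84, 82, 83]
scene [467.18193018 208.12365739] [439.30602048 207.06612676]
```

View pics/s2.png

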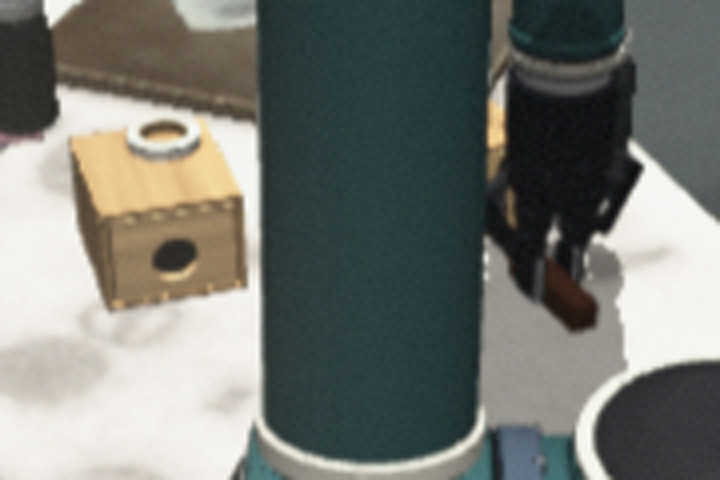

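View pics/t2.png

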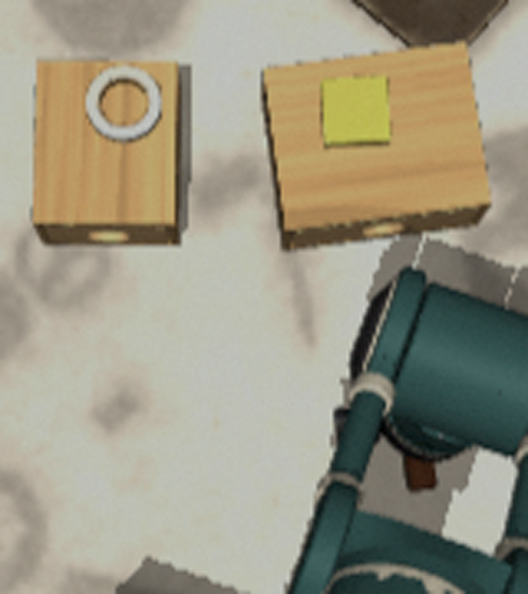

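The arm hides the hook tip in both outer views. I'll use the wrist features instead: w1, with the hook lying flat, calibrates their positions along the rod, and w2 then gives the shift and pitch.

```bash
python3 -c "
from h import *
import pickle
c2=pickle.load(open('w2.pkl','rb'))
def T(p,rv): return np.array(p),Ro.from_rotvec(rv).as_matrix()
p2,R2=np.array([.4979,-.1663,.0699]),None
s=bot.read_state();R2=Ro.from_rotvec(s['tcp_rot']).as_matrix();p2=s['tool_pos']
# camera in tool frame
Rc=c2['R']@R2; tc=c2['R']@p2+c2['t']
p1,R1=T([.4591,-.0674,.153],[3.138,-.145,-.002])
c1={'mtx':c2['mtx'],'R':Rc@R1.T,'t':tc-Rc@R1.T@p1}
print('check',proj(c1,(.459,-.0675,.024)),proj(c1,(.573,-.0786,.012)))
i1=cv2.imread('pics/w1.png');i2=c2['pixels']
for n,i in(('w1',i1),('w2',i2)):
  e=i[:,277:284].astype(int).mean(1)
  print(n)
  for r in ((list(range(28,54))+list(range(128,156))+list(range(262,274))) if n=='w1' else list(range(0,12))+list(range(170,215))+list(range(395,420))): print(r,e[r].round().astype(int).tolist(),end=' ')
pickle.dump(c1,open('w1.pkl','wb'))
"
```

```text
check [280.71915108 207.99879084] [281.45568349  34.1170463 ]
w1
28 [65, 71, 73] 29 [62, 68, 70] 30 [65, 71, 73] 31 [64, 71, 73] 32 [65, 70, 72] 33 [66, 72, 73] 34 [62, 67, 68] 35 [59, 63, 63] 36 [61, 64, 66] 37 [59, 63, 64] 38 [61, 63, 65] 39 [59, 61, 62] 40 [56, 60, 59] 41 [53, 56, 56] 42 [50, 52, 53] 43 [45, 48, 48] 44 [40, 41, 42] 45 [40, 42, 42] 46 [47, 50, 50] 47 [57, 60, 61] 48 [60, 63, 64] 49 [58, 61, 63] 50 [60, 63, 64] 51 [60, 63, 63] 52 [60, 63, 63] 53 [60, 63, 64] 128 [60, 63, 64] 129 [61, 63, 63] 130 [59, 62, 63] 131 [60, 62, 62] 132 [60, 63, 64] 133 [60, 63, 63] 134 [59, 62, 64] 135 [52, 57, 59] 136 [38, 50, 58] 137 [37, 59, 76] 138 [37, 62, 79] 139 [38, 63, 80] 140 [38, 62, 80] 141 [38, 62, 79] 142 [37, 61, 78] 143 [38, 61, 78] 144 [35, 60, 77] 145 [39, 63, 80] 146 [37, 61, 78] 147 [38, 62, 79] 148 [40, 64, 81] 149 [39, 64, 81] 150 [36, 57, 72] 151 [27, 35, 44] 152 [23, 27, 34] 153 [26, 32, 38] 154 [24, 31, 37] 155 [27, 32, 40] 262 [43, 47, 53] 263 [42, 46, 53] 264 [40, 45, 52] 265 [39, 44, 51] 266 [36, 42, 49] 267 [38, 43, 48] 268 [48, 53, 58] 269 [67, 73, 75] 270 [71
[... 735 characters left out ...]
90] 199 [40, 69, 89] 200 [42, 70, 90] 201 [42, 71, 91] 202 [42, 71, 90] 203 [44, 72, 92] 204 [43, 71, 92] 205 [44, 72, 92] 206 [42, 72, 92] 207 [43, 72, 93] 208 [43, 72, 93] 209 [42, 69, 89] 210 [32, 46, 58] 211 [28, 33, 40] 212 [25, 32, 38] 213 [29, 34, 41] 214 [30, 36, 43] 395 [21, 29, 43] 396 [22, 31, 43] 397 [18, 27, 41] 398 [23, 31, 43] 399 [24, 31, 43] 400 [21, 28, 42] 401 [21, 30, 43] 402 [22, 30, 42] 403 [21, 30, 43] 404 [19, 27, 41] 405 [22, 28, 43] 406 [20, 27, 41] 407 [21, 28, 41] 408 [22, 27, 42] 409 [19, 26, 38] 410 [17, 22, 34] 411 [18, 18, 22] 412 [19, 20, 20] 413 [15, 16, 17] 414 [18, 18, 19] 415 [16, 16, 16] 416 [18, 17, 18] 417 [15, 17, 17] 418 [14, 15, 17] 419 [19, 21, 19]
```

```bash
python3 -c "
from h import *
import pickle
from scipy.optimize import least_squares
c1=pickle.load(open('w1.pkl','rb'));c2=pickle.load(open('w2.pkl','rb'))
f=[(46.5,3.7,.015),(136.5,182.5,.020),(150.3,209.8,.020)]
h=np.array([np.cos(-.098),np.sin(-.098),0])
P=[(ray(c1,(281.3,a),z)-[.4602,-.0674,0])@h for a,_,z in f]; print('along from TCP at grasp',np.round(P,4))
T=np.array([.4979,-.1663,.0699]);d=np.array([np.cos(.1135),np.sin(.1135),0])
def pos(a,z,q): # a along, z rel. to grasp TCP height .021
    th=q[0];zz=z-.021
    return T+d*(q[1]+a*np.cos(th)+zz*np.sin(th))+np.array([0,0,-a*np.sin(th)+zz*np.cos(th)])
r=least_squares(lambda q:[proj(c2,pos(a,z,q))[1]-b for a,(_,b,z) in zip(P,f)],[0,0],x_scale=.01)
print('pitch down',r.x,r.fun); q=r.x
print('bend rel TCP: along,z',(pos(P[0]+.003,.012,q)-T)@d,(pos(P[0]+.003,.012,q)-T)[2])
"
```

```text
along from TCP at grasp [0.1057 0.0488 0.0394]
pitch down [0.01716992 0.00093986] [-0.01179081  0.74956843 -0.76797036]
bend rel TCP: along,z 0.1094659033034986 -0.01086489382369537
```

The bend sits 109.5 mm ahead of and 11 mm below the TCP, with only 1° of pitch. I'll lower it to hole height and insert.

>>> play_rows(
  steps=[0, 0, 0.015, 0, 0, 0, 0.028, 0, 0, 0, 0.028, 0],
)

```text
time: 5.3
tool_pos: [0.4971, -0.1663, 0.0401]
tcp_rot: [-3.135, -0.179, 0.006]
wrist_force: [-0.1, 0.2, -1.1]
width: 0.24
grip_force: 69.1
```

>>> play_rows(
  steps=[0.015, 0, 0, 0, 0.03, 0, 0, 0, 0.038, 0, 0, 0, 0.044, 0, 0, 0, 0.05, 0, 0, 0, 0.056, 0, 0, 0, 0.056, 0, 0, 0],
)

```text
time: 6.18
tool_pos: [0.555, -0.1609, 0.0424]
tcp_rot: [3.136, 0.179, 0.0]
wrist_force: [-0.2, -0.4, -0.8]
width: 0.24
grip_force: 69.1
```

```bash
python3 -c "
from h import *
s=bot.read_state();print(s['tool_pos'],s['wrist_force'],s['torque'])
e=np.array([.657,-.149,.038]);d=np.array([np.cos(.114),np.sin(.114),0])
b=s['tool_pos']+.1095*d-[0,0,.011]-e;print('bend x,y,z rel hole',b@d,b@[-d[1],d[0],0],b[2])
go((.498,-.167,.07),.114)
s=cam('wrist');i=s['pixels'];cv2.imwrite('pics/w3.png',i)"
```

```text
[ 0.55496789 -0.16087027  0.04235074] [-0.2165759  -0.41534292 -0.7581565 ] [-0.04079121  0.00591067  0.02749343]
bend x,y,z rel hole 0.006779898832632587 -0.000186736306029532 -0.0066492581563527345
shift [-0.0573 -0.0004 -0.0277] turn -0.0001 | yaw now 0.1139 q6 1.132 z ax [ 3.e-04 -1.e-04 -1.e+00]
```

View pics/w3.png

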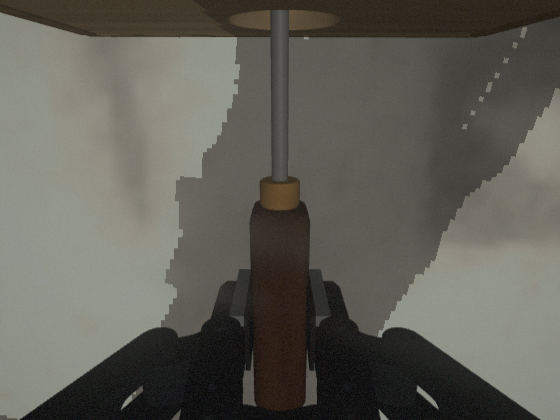

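The wrist view shows the rod at column 280 entering the hole, which spans columns 229-338. It is centred and free of contact. I'll go deeper, raise it to engage, then draw.

>>> play_rows(
  steps=[0.008, 0, 0, 0, 0.014, 0, 0, 0, 0.019, 0, 0, 0, 0.019, 0, 0, 0],
)

```text
time: 6.72
tool_pos: [0.574, -0.1587, 0.0424]
tcp_rot: [3.136, 0.179, 0.001]
wrist_force: [-0.2, -0.1, -1.3]
width: 0.24
grip_force: 69.1
```

>>> play_rows(
  steps=[0, 0, -0.006, 0, 0, 0, -0.012, 0, 0, 0, -0.018, 0, 0, 0, -0.018, 0],
)

```text
time: 7.22
tool_pos: [0.5741, -0.1589, 0.0614]
tcp_rot: [3.136, 0.179, 0.003]
wrist_force: [-0.0, -0.6, -0.6]
width: 0.237
grip_force: 69.1
```

>>> play_rows(
  steps=[-0.006, 0, 0, 0, -0.011, 0, 0, 0, -0.016, 0, 0, 0, -0.021, 0, 0, 0, -0.026, 0, 0, 0, -0.031, 0, 0, 0, -0.036, 0, 0, 0, -0.041, 0, 0, 0, -0.041, 0, 0, 0],
)

```text
time: 8.35
tool_pos: [0.532, -0.1634, 0.0602]
tcp_rot: [-3.136, -0.178, 0.001]
wrist_force: [0.3, 0.7, -0.4]
width: 0.247
grip_force: 69.1
```

```bash
python3 -c "
from h import *
import pickle
s=bot.read_state();print(s['tool_pos'],s['wrist_force'])
go((.498,-.167,.07),.114)
s=cam('wrist');cv2.imwrite('pics/w4.png',s['pixels'])"
```

```text
[ 0.53200014 -0.16343218  0.06023949] [ 0.30987207  0.73139242 -0.37186998]
shift [-0.0342 -0.0003 -0.0097] turn -0.0004 | yaw now 0.1136 q6 1.115 z ax [-8.e-04 -0.e+00 -1.e+00]
```

View pics/w4.png

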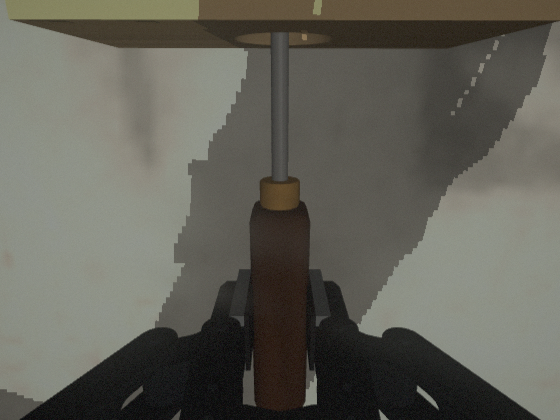

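The wrist view shows the tray front has followed, with its lower edge at row 47 and the rod still in the hole at column 280, so it is caught and about 27 mm out. I'll continue the pull.

>>> play_rows(
  steps=[-0.007, 0, 0, 0, -0.014, 0, 0, 0, -0.021, 0, 0, 0, -0.028, 0, 0, 0, -0.035, 0, 0, 0, -0.042, 0, 0, 0, -0.049, 0, 0, 0, -0.056, 0, 0, 0, -0.062, 0, 0, 0, -0.067, 0, 0, 0],
)

```text
time: 9.65
tool_pos: [0.4658, -0.171, 0.0603]
tcp_rot: [3.136, 0.179, 0.0]
wrist_force: [2.3, -0.9, 0.1]
width: 0.239
grip_force: 69.2
```

>>> play_rows(
  steps=[0, 0, 0, 0, 0, 0, 0, 0, 0, 0, 0, 0],
)

```text
time: 10.02
tool_pos: [0.4658, -0.1708, 0.06]
tcp_rot: [-3.136, -0.179, 0.001]
wrist_force: [0.3, -0.9, -0.5]
width: 0.244
grip_force: 69.1
```

```bash
python3 -c "
from h import *
s=bot.read_state();print(s['tool_pos'],s['wrist_force'])
go((.498,-.167,.07),.114)
s=cam('wrist');t=cam('top')
a=cv2.resize(t['pixels'][110:260,270:390],None,fx=3,fy=3);b=cv2.resize(s['pixels'],(420,315))
k=np.zeros((450,780,3),np.uint8);k[:450,:360]=a;k[:315,360:780]=b;cv2.imwrite('pics/c5.png',k)
d=np.array([np.cos(.114),np.sin(.114),0]);n=np.array([-d[1],d[0],0])
for o in(.08,.095):
  print(o,[((proj(t,np.array([.657,-.149,.078])-o*d+n*y)-[270,110])*3).round() for y in(-.07,.07)])"
```

```text
[ 0.46579735 -0.17078188  0.05997956] [ 0.25721301 -0.92658598 -0.46751153]
shift [ 0.0324 -0.0001 -0.0101] turn -0.0 | yaw now 0.114 q6 1.055 z ax [-1.e-03  3.e-04 -1.e+00]
0.08 [array([297., 278.]), array([132., 300.])]
0.095 [array([300., 296.]), array([134., 318.])]
```

View pics/c5.png

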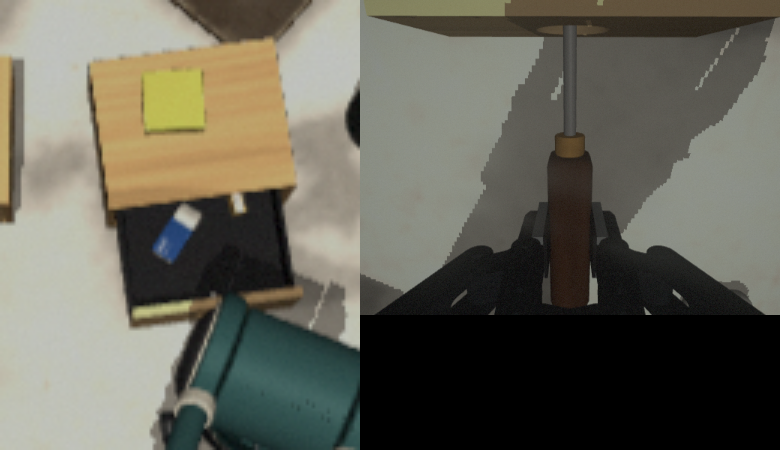

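The top view shows the tray drawn out about 95 mm, with its outer edge running (132,320)-(300,300) against a predicted (134,318)-(300,296). Now to unhook: forward 9 mm, down 18.5 mm, then back.

>>> play_rows(
  steps=[0.005, 0, 0, 0, 0.009, 0, 0, 0, 0.009, 0, 0, 0, 0.009, 0, 0.006, 0, 0.009, 0, 0.012, 0, 0.009, 0, 0.0185, 0, 0.009, 0, 0.0185, 0],
)

```text
time: 11.0
tool_pos: [0.4742, -0.1696, 0.0408]
tcp_rot: [-3.136, -0.178, 0.003]
wrist_force: [-0.3, 0.5, -0.9]
width: 0.238
grip_force: 69.1
```

>>> play_rows(
  steps=[-0.006, 0, 0, 0, -0.012, 0, 0, 0, -0.018, 0, 0, 0, -0.024, 0, 0, 0, -0.03, 0, 0, 0, -0.04, 0, 0, 0, -0.05, 0, 0, 0, -0.05, 0, 0, 0],
)

```text
time: 12.0
tool_pos: [0.4242, -0.1755, 0.0415]
tcp_rot: [-3.136, -0.178, 0.001]
wrist_force: [0.7, 0.3, -1.5]
width: 0.241
grip_force: 69.1
```

```bash
python3 -c "
from h import *
s=bot.read_state();print(s['tool_pos'],s['wrist_force'])
go((.425,-.02,.06),.0)
s=cam('wrist');t=cam('top')
a=cv2.resize(t['pixels'][110:260,270:390],None,fx=3,fy=3);b=cv2.resize(s['pixels'],(420,315))
k=np.zeros((450,780,3),np.uint8);k[:450,:360]=a;k[:315,360:780]=b;cv2.imwrite('pics/c6.png',k)"
```

```text
[ 0.4242247  -0.17546178  0.04154668] [ 0.74027724  0.27973626 -1.49799949]
shift [ 0.0183 -0.1544 -0.0184] turn 0.1132 | yaw now 0.1132 q6 1.011 z ax [-9.e-04  4.e-04 -1.e+00]
```

View pics/c6.png

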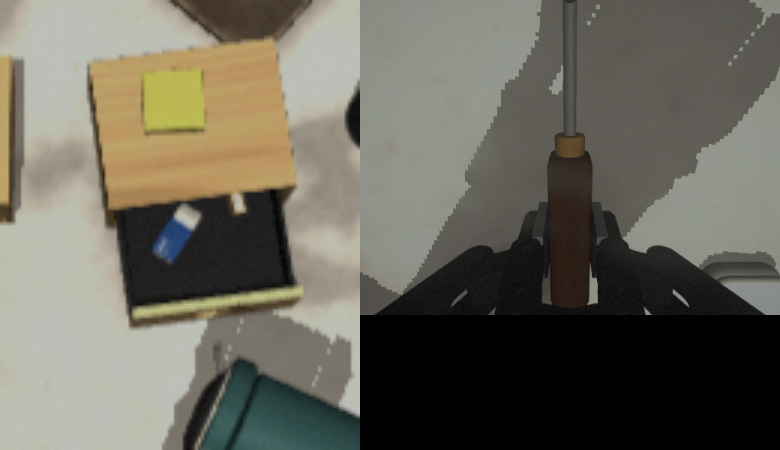

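The hook is free: its tip is at crop (218,350), in front of the open tray whose edge is at row 320. I'll shift it left to bare desk and set it down.

>>> play_rows(
  steps=[-0.008, -0.02, 0, 0, -0.008, -0.05, 0, 0, -0.006, -0.08, 0, 0, -0.002, -0.11, 0, 0, 0.002, -0.14, 0, 0, 0.002, -0.14, 0, 0],
)

```text
time: 12.85
tool_pos: [0.4104, -0.0341, 0.0415]
tcp_rot: [-3.136, -0.184, 0.002]
wrist_force: [-0.1, 0.2, -0.9]
width: 0.239
grip_force: 69.1
```

>>> play_rows(
  steps=[0, 0, 0.008, 0, 0, 0, 0.013, 0, 0, 0, 0.017, 0, 0, 0, 0.019, 0, 0, 0, 0.019, 0, 0, 0, 0.019, 0],
)

```text
time: 13.6
tool_pos: [0.4117, -0.0364, 0.0229]
tcp_rot: [3.136, 0.178, 0.0]
wrist_force: [-0.3, -0.1, -1.1]
width: 0.241
grip_force: 69.1
```

```bash
python3 -c "
from h import *
s=bot.read_state();print(s['tool_pos'],s['wrist_force'],s['torque'])"
```

```text
[ 0.41165567 -0.03642449  0.02287742] [-0.25543726 -0.13098333 -1.10244282] [-0.02595428  0.01588731  0.01789708]
```

>>> play_rows(
  steps=[0, 0, 0.001, 0, 0, 0, 0.002, 0, 0, 0, 0.002, 0, 0, 0, 0.002, 0],
)

```text
time: 14.1
tool_pos: [0.4116, -0.0363, 0.0209]
tcp_rot: [3.136, 0.179, 0.0]
wrist_force: [-0.5, -1.0, 1.0]
width: 0.241
grip_force: 69.5
```

>>> play_rows(
  steps=[0, 0, 0, 0, 0, 0, 0, 0, 0, 0, 0, 0, 0, 0, 0, 0, 0, 0, 0, 0, 0, 0, 0, 0],
  jaw=60,
)

```text
time: 14.85
tool_pos: [0.4115, -0.0363, 0.0208]
tcp_rot: [-3.136, -0.179, -0.0]
wrist_force: [0.3, 0.2, -0.7]
width: 0.771
grip_force: 0.0
```

>>> play_rows(
  steps=[0, 0, -0.01, 0, 0, 0, -0.03, 0, 0, 0, -0.06, 0, 0, 0, -0.1, 0, 0, 0, -0.14, 0, 0, 0, -0.14, 0],
)

```text
time: 15.6
tool_pos: [0.4146, -0.0367, 0.1653]
tcp_rot: [3.135, 0.179, 0.014]
wrist_force: [-0.0, -0.0, 0.6]
width: 0.767
grip_force: 0.0
```

```bash
python3 -c "
from h import *
s=cam('wrist');t=cam('top')
a=cv2.resize(t['pixels'][110:310,220:390],None,fx=2.2,fy=2.2);b=cv2.resize(s['pixels'],(420,315))
k=np.zeros((450,800,3),np.uint8);k[:a.shape[0],:a.shape[1]]=a;k[:315,380:800]=b;cv2.imwrite('pics/c7.png',k);print(bot.read_state()['time'])"
```

```text
15.7
```

View pics/c7.png

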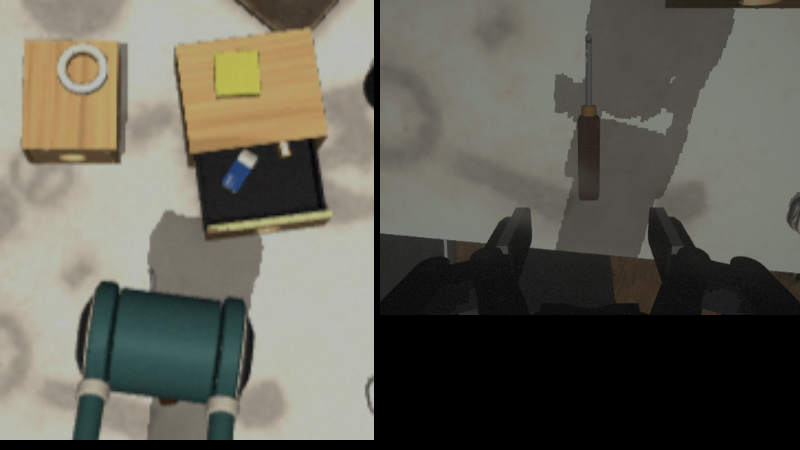

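The picture shows the hook lying flat and released at (588,155), clear of everything. The wide tray is out and the narrow one is shut.

```bash
python3 -c "
from h import *
print(bot.finish_job())"
```

```text
the job is handed in; nothing more can be done
None
```

The wide tray is out about 95 mm and the hook lies released on the bare desk, clear of both organisers; the narrow tray is shut, and the job was handed in at about 16 s (no verdict was returned).

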